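# Let the V-rest out by one hole

## Robot

A 6-joint arm with a two-finger parallel gripper is mounted at the origin on a cart in front of the work surface, level with it; the furniture and walls round the work are solid. World frame = base frame: x ahead of the robot, y to its left, z up, the work surface at z = 0. Lengths are in m, angles in degrees, forces in N, time in s.
With the tool pointing down it reaches from about 0.325 to 0.75 m from the base axis. Payload 7.6 kg.
Tool frame: the origin (TCP) lies between the finger pads; the fingertips stand 22 mm ahead of it and the grasp point (between the pads) lies 3 mm ahead of it; x points along the fingers, z is the direction in which the jaws open and shut, and the axes are right-handed (so a half turn about x gives the same grasp; the last joint's range is limited). The gripper opens to 85 mm and grips with 20 to 120 N. Pads are 22 mm wide; open, the fingers measure 114 mm over their backs; the gripper's body (76 mm by 85 mm) begins 54 mm behind the grasp point. The pads swing forward as they close: fully open they stand 13 mm farther back than shut.
Start: joints at [-71.293, 2.991, 80.254, -0, 96.75, -4.028], TCP at [0.203, -0.484, 0.253] pointing down, gripper open.
Joint ranges: [-166.34, 166.34], [-52.06, 124.39], [6.96, 135.62], [-60.46, 240.46], [14.63, 156.25], [-167.68, 167.68]. Speed limits (degrees/s): [147.25, 147.25, 172.46, 180, 180, 180].

## Interface

Orientations are given as [roll, pitch, yaw] about the fixed x, y, z axes, in that order (R = Rz(yaw) Ry(pitch) Rx(roll)).
In Python, from station import sensors, viewer, job_done gives the robot as it stands.
- The arm moves only by the shell command python3 -m inch 'ROWS' [FORCE]. ROWS is JSON, a list of rows, each a list of 3 entries, a list of its own where there are three numbers: the shift along the tool's x, y, z in m, then the turn about the tool's x in degrees, then the finger opening in m, from 0 to 0.0854. A call has 1 to 8 rows; each row shifts and turns the commanded pose from where the row before left it, along the tool's axes as they then stand; what a row does not reach is not made up. A row lasts 1/12 s, in which the tool goes at most 41.7 mm and 7.16 degrees, less where a joint would pass 70% of its speed; a pose out of reach is approached as far as the arm can. A call with a gripper value outside its range is refused whole. The fingers move at their own pace and stop on an object; FORCE is the grip in N (left out, the last holds). Time passes only in rows, so rows that do not move let the fingers close. It gives the time, the measured TCP pose, the force and the opening at its end, in the units of the state.
- sensors.get_state(): the state, without advancing time (a new reading comes with each control period).
- viewer.read_camera(name): name is "scene" or "top" or "wrist"; returns a dict with "pixels" (420x560x3 uint8, red, green, blue), "range_z" (420x560 float32, m along the optical axis (not along the pixel's ray), 0 where there is no reading), "vertical_fov" (degrees; the focal length in pixels is half the picture's height over the tangent of half this angle, whatever the lens; pixels are square), "cx", "cy" (the principal point, pixels), "R" (3x3) and "t" (3): a world point X has camera coordinates R X + t. Camera axes: x right, y down, z forward; pixel columns grow to the right and rows downward; lengths in m; the calibration is good to about 2 mm. A picture is of the moment at which its call begins.
- job_done(): hands the job in, once; it reports no verdict.
The state is a dict: "time_s": time; "joint_positions": joint angles; "joint_vel": joint speeds; "joint_torque": joint torques, N m; "eef_pos": TCP position; "tool_rot": TCP orientation; "force": force on the tool from outside, world axes, zero at the start; "ft_torque": the same for the moment, N m; "gripper_width": opening from 0.0 (shut) to 1.0 (fully open).
Only numpy, scipy, OpenCV 4.12 (cv2) and the standard library are available. Lean on these libraries where they do the work, as an engineer would, in place of code of your own. Each camera call takes 0.05 s, during which the arm holds its last target. There are 200 camera calls.

## Task

The telescoping work rest with the V-shaped fork on its end is too short for the next shaft. Pinch in its two snap buttons and slide its outer tube out, away from the base, until the buttons snap out again in the next pair of holes: one hole further, not two. Leave the other rest, the one with the flat plate, as it is, and let go at the end.

Things in the scene. Friction and masses are not known exactly. Their poses are not given: they have to be found in the camera images.
- v_rest: work rest bolted to the worktop, V-shaped steel fork on its tube's end. Origin on the worktop below the tube's axis; x level along the tube towards the fork, y left, z up. Base plate x -47 to 7 mm, 100 wide; grey clamp x -45 to -5, 123 high. Square aluminium outer tube 30 x 30 mm, axis at z 95; with the slide at 0 it spans x 20 to 210, fork on top of it at x 189 to 207, up to z 146.
- v_rest_buttons (a point): midpoint between the V-rest's two spring buttons, on the tube's axis: x 120, z 95 mm of v_rest, same axes. They sit on the fixed inner tube and never move along: one steel dome on each side (+y, -y), 10 mm in diameter, 6 mm proud of the tube's side (42 mm over both). Fingers closed on the tube here press both level with its sides (30 mm) and so free it; they then carry the tube itself.
- v_rest_tube (a joint): slide of the V-rest's outer tube, m, growing along +x of v_rest as it comes out: 0 in the first pair of holes, where it starts, 0.040 in the next, 0.080 in the last; locked there with 1.2 mm play. A dark line across the tube's top marks each pair; at 0 the lines lie at x 120, 80 and 40 mm. Friction about 2 N, it stays where left; about 5 N more to start with the buttons pressed.
- v_rest_button_left (a joint): the V-rest's left button (+y side; the right one is alike), m: 0 fully out, 0.006 pressed level with the tube's side. Sprung outward: 2 N when out, 5 N pressed. As the tube slides, the button runs under its wall (about 0.007) and snaps out by itself when the next hole comes over it.
- flat_rest_head (a point): the neighbouring rest, of the same build but with a flat steel plate 30 x 58 mm on its tube's end in place of the fork; not to be changed. The point lies on top of its tube under the plate, 110 mm above the worktop, 198 mm from its base's origin along its own tube.

How it is judged:
By the outcome, as a careful person would: the job done as asked, in the order asked, and still so for the second after the job is handed in, with the robot touching nothing.
It also fails if it takes over 32 s, if anything falls off the work surface, if the arm or the gripper's body presses on something with over 40 N, if the wrist force passes 120 N, or if a joint passes its speed limit or range.

## Working session

There is one attempt and no reset: what is moved stays moved. The work goes in short steps, Python scripts to look and compute and a shell command to move; the robot and the scene stay as the last step left them, time stands still between calls to the robot, and variables do not carry over. Pictures are saved under pics/ and viewed, about 8 in all and at most 12, crops included, and the job is handed in when it is done.

```bash
mkdir -p pics; ls; cat > h.py <<'E'
import numpy as np, cv2
from station import sensors, viewer, job_done
def cam(n, save=None):
    c=viewer.read_camera(n)
    if save: cv2.imwrite('pics/'+save+'.png', cv2.cvtColor(c['pixels'],cv2.COLOR_RGB2BGR))
    h=c['pixels'].shape[0]; f=h/2/np.tan(np.radians(c['vertical_fov'])/2)
    c['f']=f; return c
def cloud(c):
    z=c['range_z']; v,u=np.mgrid[:z.shape[0],:z.shape[1]]
    P=np.stack([(u-c['cx'])/c['f']*z,(v-c['cy'])/c['f']*z,z],-1)
    W=(P-c['t'])@np.asarray(c['R']); W[z<=0]=np.nan
    return W
E
python3 - <<'E'
from h import *
print(sensors.get_state())
for n in('scene','top'):
    c=cam(n,n+'0'); np.savez('/tmp/'+n,W=cloud(c),p=c['pixels'])
    print(n,c['R'],c['t'],c['f'])
E
```

```text
pics
{'time_s': 0.0, 'joint_positions': array([-7.12930971e+01,  3.02730818e+00,  8.03137911e+01, -5.41703898e-04,
        9.67496307e+01, -4.03043366e+00]), 'joint_vel': array([ 0.05526233, -0.02292028,  0.01982581,  0.06903067, -0.01123511,
       -0.03641911]), 'joint_torque': array([ 4.91259962e-04, -3.81662214e+01, -3.60189807e+01,  2.43286974e-05,
        6.16607984e-03,  1.76611945e-05]), 'eef_pos': array([ 0.2028267 , -0.4839445 ,  0.25246479]), 'tool_rot': array([176.3093394 ,  89.90926837, 109.04661275]), 'force': array([-0.08994924, -0.41338299,  0.60391475]), 'ft_torque': array([0.03143385, 0.03788995, 0.03604513]), 'gripper_width': 0.9980952268771023}
scene [[-0.56733607 -0.82344022 -0.00871765]
 [-0.44371953  0.31459884 -0.83913083]
 [ 0.69371663 -0.47220099 -0.54385977]] [0.40227538 0.25992005 0.72276478] 439.9511237338633
top [[-0.02638061 -0.99916527  0.03119026]
 [-0.98289467  0.02023677 -0.18305338]
 [ 0.18226939 -0.0354858  -0.98260807]] [0.13264944 0.51712565 0.94238794] 451.15209785245605
```

View pics/top0.png

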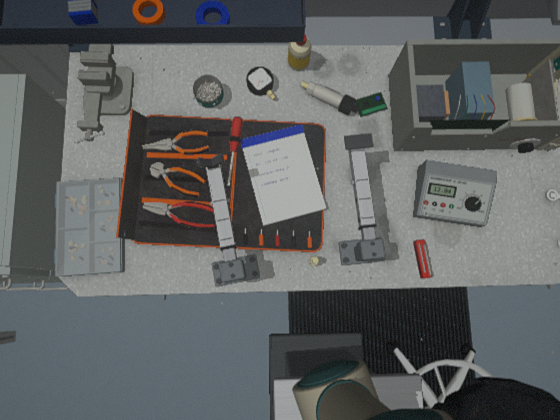

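View pics/scene0.png

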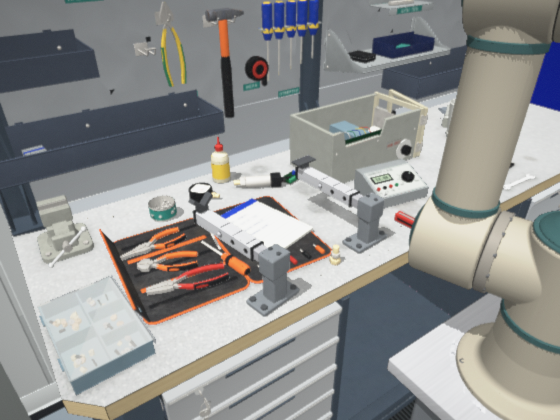

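The top view shows two rests. The left one (tube from about (235,265) to (213,165)) seems to carry the fork. The right one (tube (360,245) to (358,142)) carries the flat plate. I'll measure both with the depth data.

```bash
python3 - <<'E'
from h import *
d=np.load('/tmp/top.npz'); W,p=d['W'],d['p']
for nm,(u0,u1,v0,v1) in dict(L=(190,262,150,290),R=(335,392,125,270)).items():
    w=W[v0:v1,u0:u1]; 
    m=(w[...,2]>.10)&(w[...,2]<.119)
    q=w[m]; bright=p[v0:v1,u0:u1][m].mean(1)
    t=q[bright>90]; 
    (vx,vy,x0,y0)=cv2.fitLine(t[:,:2].astype(np.float32),cv2.DIST_HUBER,0,.001,.001).ravel()
    if vx<0: vx,vy=-vx,-vy
    a=np.array([vx,vy]); n=np.array([-vy,vx]); c=np.array([x0,y0])
    A=w.reshape(-1,3); s=(A[:,:2]-c)@a; l=(A[:,:2]-c)@n
    st=(t[:,:2]-c)@a; lt=(t[:,:2]-c)@n
    print(nm,'dir',a,np.degrees(np.arctan2(vy,vx)),'c',c,'s',np.percentile(st,[1,99]),'l',np.percentile(lt,[2,98]),'z',np.median(t[:,2]))
    for k in np.arange(-.16,.16,.01):
        i=(abs(s-k)<.005)&(A[:,2]>.06)&(abs(l)<.05)
        if i.sum(): print(round(k,3),i.sum(),A[i,2].max().round(3),np.median(A[i,2]).round(3),l[i].min().round(3),l[i].max().round(3))
big=[cv2.resize(cv2.imread('pics/top0.png')[145:290,195:265],None,fx=4,fy=4,interpolation=cv2.INTER_CUBIC),cv2.resize(cv2.imread('pics/top0.png')[125:270,325:395],None,fx=4,fy=4,interpolation=cv2.INTER_CUBIC)]
cv2.imwrite('pics/crop1.png',np.hstack(big))
E
```

```text
L dir [0.9854253  0.17010877] 9.794144 c [0.4806676  0.25529727] s [-0.11966283  0.10888252] l [-0.01620196  0.01728998] z 0.10981984811979933
-0.12 109 0.125 0.117 -0.025 0.022
-0.11 130 0.125 0.119 -0.025 0.023
-0.1 132 0.123 0.119 -0.025 0.023
-0.09 126 0.124 0.119 -0.025 0.022
-0.08 68 0.12 0.109 -0.022 0.018
-0.07 65 0.113 0.107 -0.013 0.011
-0.06 80 0.114 0.108 -0.017 0.015
-0.05 76 0.115 0.11 -0.017 0.014
-0.04 79 0.113 0.109 -0.016 0.014
-0.03 77 0.114 0.11 -0.016 0.014
-0.02 78 0.115 0.11 -0.016 0.014
-0.01 76 0.114 0.109 -0.016 0.014
0.0 76 0.114 0.109 -0.016 0.015
0.01 76 0.113 0.109 -0.016 0.014
0.02 79 0.113 0.11 -0.016 0.015
0.03 71 0.113 0.11 -0.015 0.015
0.04 92 0.113 0.109 -0.02 0.02
0.05 75 0.113 0.11 -0.016 0.015
0.06 70 0.113 0.11 -0.015 0.015
0.07 74 0.115 0.109 -0.015 0.014
0.08 76 0.113 0.109 -0.015 0.014
0.09 71 0.113 0.109 -0.015 0.015
0.1 72 0.113 0.109 -0.015 0.015
0.11 162 0.149 0.127 -0.026 0.026
0.12 130 0.148 0.138 -0.026 0.027
0.13 38 0.148 0.139 -0.025 0.026
R dir [0.9967606  0.08042596] 4.6130505 c [ 0.51722383 -0.03553905] s [-0.11998959  0.1071579 
[... 246 characters left out ...]
.014 0.012
-0.06 84 0.114 0.108 -0.017 0.015
-0.05 80 0.114 0.11 -0.017 0.015
-0.04 85 0.113 0.109 -0.016 0.014
-0.03 81 0.114 0.11 -0.015 0.015
-0.02 81 0.113 0.109 -0.015 0.014
-0.01 82 0.114 0.109 -0.016 0.015
0.0 77 0.113 0.109 -0.015 0.014
0.01 80 0.113 0.109 -0.016 0.014
0.02 82 0.114 0.109 -0.016 0.014
0.03 78 0.115 0.109 -0.015 0.014
0.04 92 0.114 0.109 -0.021 0.019
0.05 78 0.114 0.109 -0.02 0.015
0.06 79 0.114 0.109 -0.015 0.014
0.07 73 0.114 0.11 -0.015 0.014
0.08 79 0.115 0.11 -0.016 0.014
0.09 72 0.114 0.109 -0.016 0.014
0.1 81 0.131 0.109 -0.016 0.014
0.11 180 0.134 0.13 -0.03 0.028
0.12 133 0.134 0.131 -0.03 0.028
0.13 128 0.135 0.13 -0.029 0.028
0.14 2 0.129 0.129 -0.013 0.008
```

View pics/crop1.png

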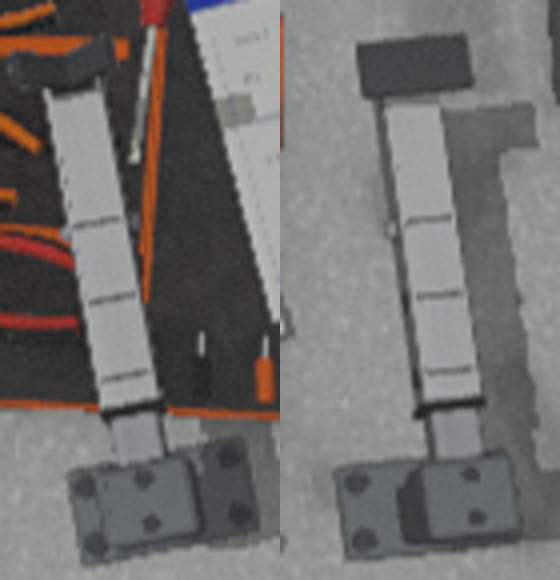

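The crop shows the V fork on the left rest (crop (60,65)) and the flat plate on the right. The button-pair line on the V-rest is near crop (95,222), which is image (218.7,200.5). I'll square the tool to the tube (9.8°) and travel above the scene.

```bash
python3 - <<'E'
from h import *
c=viewer.read_camera('top');f=210/np.tan(np.radians(c['vertical_fov'])/2)
R=np.array(c['R']);o=-R.T@c['t']
for u,v in [(218.9,200.7),(222.8,219.6),(226,239)]:
    d=R.T@np.array([(u-c['cx'])/f,(v-c['cy'])/f,1]); P=o+d*(.11-o[2])/d[2]
    print(P,(P[:2]-[.48067,.2553])@[.98543,.17011])
E
python3 -m inch '[[[0,0,0],6.45,0.085],[[0,0.02,-0.02],6.45,0.085],[[0,0.03,-0.028],0,0.085],[[0,0.03,-0.028],0,0.085],[[0,0.03,-0.028],0,0.085],[[0,0.03,-0.028],0,0.085],[[0,0.03,-0.028],0,0.085],[[0,0.03,-0.028],0,0.085]]' 40
```

```text
[0.51982221 0.26224903 0.11      ] 0.03976386360787322
[0.48068498 0.25434277 0.11      ] -0.00014807673080785916
[0.44115126 0.24795533 0.11      ] -0.04019235027756085
time_s: 0.82
eef_pos: [0.3658, -0.2613, 0.2532]
tool_rot: [-3.2, 90.0, -83.4]
force: [1.1, -1.4, 1.0]
gripper_width: 0.995
```

```bash
python3 -m inch '[[[0,0.0185,-0.037],0,0.085],[[0,0.0185,-0.037],0,0.085],[[0,0.0185,-0.037],0,0.085],[[0,0.0185,-0.037],0,0.085],[[0,0.0185,-0.037],0,0.085],[[0,0.0185,-0.037],0,0.085],[[0,0.0185,-0.037],0,0.085],[[0,0.0185,-0.037],0,0.085]]'
python3 -m inch '[[[0,0.0185,-0.037],0,0.085],[[0,0.0185,-0.037],0,0.085],[[0,0.0185,-0.037],0,0.085],[[0,0.0185,-0.037],0,0.085],[[0,0.01,-0.01],0,0.085],[[0,0,0],0,0.085],[[0,0,0],0,0.085],[[0,0,0],0,0.085]]'
python3 - <<'E'
from h import *
c=cam('wrist','wr1'); p=sensors.get_state()['eef_pos']; print(p)
d=np.array([.5198,.2622])-p[:2]; print('dy,dz',d@[.98543,.17011],d@[.17011,-.98543])
R=np.array(c['R']);print(R,-R.T@c['t'])
E
```

```text
time_s: 1.48
eef_pos: [0.4604, 0.0559, 0.2532]
tool_rot: [39.3, 90.0, -40.9]
force: [1.1, -0.8, 0.4]
gripper_width: 0.992
time_s: 2.15
eef_pos: [0.516, 0.2232, 0.253]
tool_rot: [-57.1, 90.0, -137.3]
force: [0.3, -0.3, 0.2]
gripper_width: 1.001
[0.51607353 0.22289665 0.25327683]
dy,dz 0.010358067465060685 -0.038096791796572806
[[ 1.69695236e-01 -9.85496588e-01  4.08132963e-05]
 [-9.46625087e-01 -1.62990334e-01  2.78091882e-01]
 [-2.74051949e-01 -4.72295025e-02 -9.60554477e-01]] [0.58656499 0.23500527 0.37443815]
```

View pics/wr1.png

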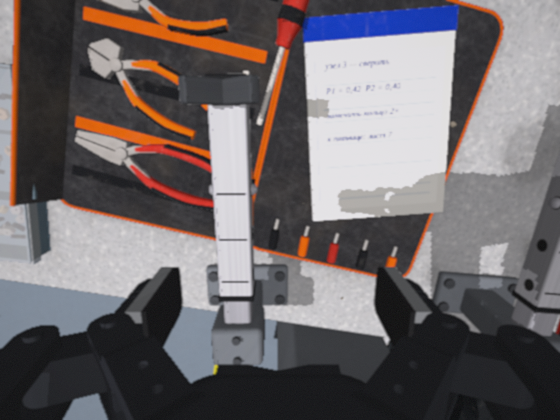

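The wrist view shows the tube parallel to the image columns. The button line is at about (231,194), and the buttons are just visible on either side at (211,189) and (252,188). I'll cross-check the position from this view and move over it.

```bash
python3 -m inch '[[[0,0.0052,-0.019],0,0.085],[[0,0.0052,-0.019],0,0.085],[[0.03,0,0],0,0.085],[[0.03,0,0],0,0.085],[[0,0,0],0,0.085],[[0,0,0],0,0.085]]'
python3 - <<'E'
from h import *
c=cam('wrist','wr2'); W=cloud(c); s=sensors.get_state(); p=s['eef_pos']; print(p,s['tool_rot'])
d=np.array([.5198,.2622])-p[:2]; a=np.array([.98543,.17011]);n=np.array([-.17011,.98543]);print('dy,dz',d@a,-(d@n))
m=(W[...,2]>.104)&(W[...,2]<.116); q=W-np.array([*p[:2],0]); L=q[...,:2]@n; S=q[...,:2]@a
m&=(abs(L)<.03)&(abs(S)<.06); ys,xs=np.where(m)
t=W[m][:,:2].astype(np.float32); vx,vy,_,_=cv2.fitLine(t,cv2.DIST_L2,0,.001,.001).ravel()
print('ang',np.degrees(np.arctan(vy/vx)),'lat',np.percentile(L[m],[1,50,99]))
g=c['pixels'].mean(2)
core=m&(abs(L-np.median(L[m]))<.008)
for k in np.arange(-.06,.06,.002):
    i=core&(abs(S-k)<.001)
    if i.sum(): print(round(k,3),g[i].mean().round(),end='; ')
E
```

```text
time_s: 2.7
eef_pos: [0.5193, 0.2618, 0.1924]
tool_rot: [-73.7, 89.8, -153.9]
force: [-0.3, -0.2, 0.5]
gripper_width: 0.992
[0.52019076 0.26226982 0.19458691] [91.47148169 89.96255629 11.23669636]
dy,dz -0.00039694502158244666 2.32826741009937e-06
ang 10.193643 lat [-0.01359904  0.00110372  0.01568678]
-0.06 220.0; -0.058 220.0; -0.056 220.0; -0.054 220.0; -0.052 221.0; -0.05 220.0; -0.048 221.0; -0.046 221.0; -0.044 221.0; -0.042 222.0; -0.04 192.0; -0.038 154.0; -0.036 222.0; -0.034 222.0; -0.032 222.0; -0.03 222.0; -0.028 222.0; -0.026 223.0; -0.024 223.0; -0.022 216.0; -0.02 169.0; -0.018 158.0; -0.016 159.0; -0.014 159.0; -0.012 158.0; -0.01 159.0; -0.008 159.0; -0.006 159.0; -0.004 159.0; -0.002 160.0; 0.0 142.0; 0.002 101.0; 0.004 163.0; 0.006 209.0; 0.008 226.0; 0.01 226.0; 0.012 226.0; 0.014 226.0; 0.016 226.0; 0.018 226.0; 0.02 226.0; 0.022 226.0; 0.024 226.0; 0.026 226.0; 0.028 226.0; 0.03 226.0; 0.032 226.0; 0.034 226.0; 0.036 226.0; 0.038 226.0; 0.04 226.0; 0.042 226.0; 0.044 226.0; 0.046 226.0; 0.048 226.0; 0.05 226.0; 0.052 226.0; 0.054 226.0; 0.056 226.0; 0.058 226.0;
```

View pics/wr2.png

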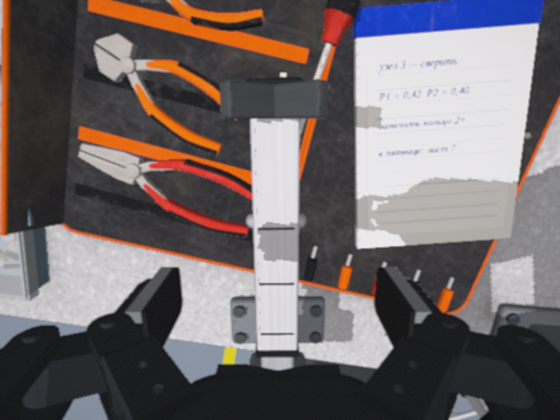

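The tool is centred to about 1 mm: line at image (277,229), buttons at (250,222) and (302,222). Next I'll descend and close.

```bash
python3 -m inch '[[[0.025,0.001,-0.0007],0,0.085],[[0.025,0,0],0,0.085],[[0.025,0,0],0,0.085],[[0.01,0,0],0,0.085],[[0.01,0,0],0,0.085],[[0,0,0],0,0.085],[[0,0,0],0,0.085]]' 40
python3 -m inch '[[[0,0,0],0,0.02],[[0,0,0],0,0.02],[[0,0,0],0,0.02],[[0,0,0],0,0.02],[[0,0,0],0,0.02],[[0,0,0],0,0.02],[[0,0,0],0,0.02],[[0,0,0],0,0.02]]' 40
python3 -c "
from h import *
cam('wrist','wr3');print(sensors.get_state())"
```

```text
time_s: 3.33
eef_pos: [0.5216, 0.264, 0.1]
tool_rot: [100.6, 89.9, 20.4]
force: [0.1, 1.4, 0.2]
gripper_width: 0.996
time_s: 4.0
eef_pos: [0.5214, 0.2636, 0.0994]
tool_rot: [68.1, 89.9, -12.0]
force: [0.4, -3.0, 5.9]
gripper_width: 0.347
{'time_s': 4.05, 'joint_positions': array([ 2.32235594e+01,  1.81385049e+01,  8.10332657e+01, -6.10815827e-02,
        8.07407350e+01,  1.03390214e+02]), 'joint_vel': array([-0.02409758, -0.06503767, -0.06445454, -0.0443026 , -0.02834477,
       -0.01853096]), 'joint_torque': array([  1.30503964, -43.37556481, -31.91228628,   0.72017273,
        -0.44580929,   0.27431413]), 'eef_pos': array([0.52144507, 0.26360325, 0.0994336 ]), 'tool_rot': array([ 68.81424588,  89.89374302, -11.34262688]), 'force': array([ 0.10528158, -2.94262981,  6.10842818]), 'ft_torque': array([-0.46137136,  0.10563623,  0.25755553]), 'gripper_width': 0.34574991121391413}
```

View pics/wr3.png

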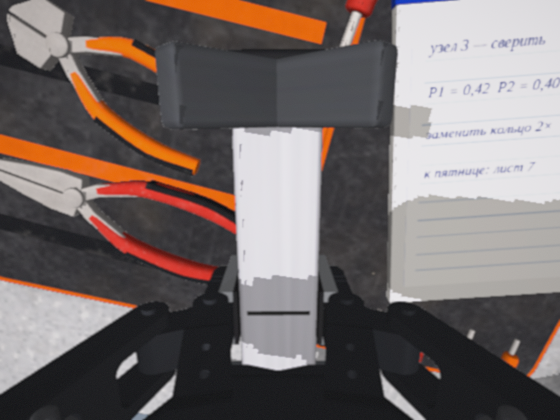

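The opening reads 29.5 mm, so both buttons are pressed level with the tube sides. The dark line sits between the pads at (278,312). I'll slide most of the way, then creep.

```bash
python3 -m inch '[[[0,0.003,0],0,0.02],[[0,0.004,0],0,0.02],[[0,0.005,0],0,0.02],[[0,0.005,0],0,0.02],[[0,0.005,0],0,0.02],[[0,0.005,0],0,0.02],[[0,0.005,0],0,0.02],[[0,0.003,0],0,0.02]]'
python3 -m inch '[[[0,0,0],0,0.02],[[0,0,0],0,0.02]]'
python3 -m inch '[[[0,0.001,0],0,0.02],[[0,0.001,0],0,0.02],[[0,0,0],0,0.02]]'
python3 -c "
from h import *
cam('wrist','wr4');cam('top','top4')
p=sensors.get_state()['eef_pos'];print((p[:2]-[.52145,.2636])@[.98543,.17011])"
```

```text
time_s: 4.72
eef_pos: [0.5559, 0.2698, 0.0994]
tool_rot: [74.1, 89.9, -6.0]
force: [-2.2, -2.7, 5.1]
gripper_width: 0.346
time_s: 4.88
eef_pos: [0.5575, 0.2701, 0.0995]
tool_rot: [91.8, 89.6, 11.6]
force: [13.6, 2.0, -1.4]
gripper_width: 0.346
time_s: 5.13
eef_pos: [0.559, 0.2704, 0.0995]
tool_rot: [91.4, 89.7, 11.3]
force: [8.4, 0.4, 1.5]
gripper_width: 0.348
0.038293000755542185
```

View pics/wr4.png

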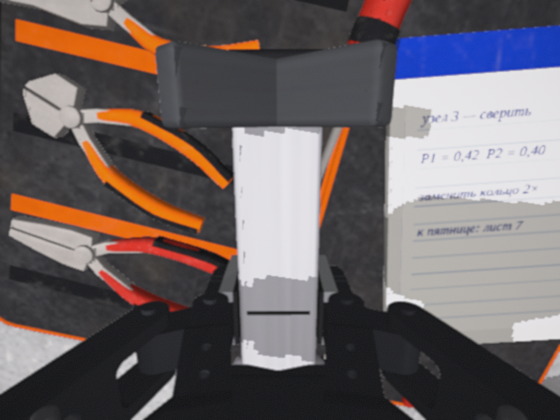

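The line is still at (278,312), so the tube has not slipped in the pads: it has travelled about 38 mm. I'll keep creeping.

```bash
for i in 1; do python3 -m inch '[[[0,0.0007,0],0,0.02],[[0,0,0],0,0.02]]'; python3 -m inch '[[[0,0.0007,0],0,0.02],[[0,0,0],0,0.02]]';  python3 -m inch '[[[0,0.0007,0],0,0.02],[[0,0,0],0,0.02]]'; done
python3 -c "
from h import *
s=sensors.get_state();p=s['eef_pos'];print((p[:2]-[.52145,.2636])@[.98543,.17011],s['force'])"
```

```text
time_s: 5.4
eef_pos: [0.5594, 0.2704, 0.0994]
tool_rot: [90.1, 89.7, 9.9]
force: [7.0, 0.2, 2.3]
gripper_width: 0.35
time_s: 5.57
eef_pos: [0.5597, 0.2705, 0.0994]
tool_rot: [88.3, 89.8, 8.1]
force: [4.8, -1.0, 4.9]
gripper_width: 0.342
time_s: 5.73
eef_pos: [0.5599, 0.2705, 0.0994]
tool_rot: [84.8, 89.9, 4.6]
force: [2.1, -3.0, 7.4]
gripper_width: 0.345
0.03911497000957302 [ 2.0929501  -2.96693505  7.39621013]
```

```bash
python3 -m inch '[[[0,0.0007,0],0,0.02],[[0,0,0],0,0.02]]'; python3 -m inch '[[[0,0.0007,0],0,0.02],[[0,0,0],0,0.02]]';  python3 -m inch '[[[0,0.0007,0],0,0.02],[[0,0,0],0,0.02]]'
python3 - <<'E'
from h import *
s=sensors.get_state();p=s['eef_pos'];print((p[:2]-[.52145,.2636])@[.98543,.17011],s['force'])
c=cam('scene','sc5'); im=cv2.imread('pics/sc5.png')
cv2.imwrite('pics/sc5c.png',cv2.resize(im[170:300,180:330],None,fx=4,fy=4,interpolation=cv2.INTER_CUBIC))
E
```

```text
time_s: 5.9
eef_pos: [0.5603, 0.2706, 0.0994]
tool_rot: [76.5, 89.9, -3.6]
force: [-0.2, -2.6, 7.7]
gripper_width: 0.346
time_s: 6.07
eef_pos: [0.5609, 0.2707, 0.0994]
tool_rot: [70.1, 90.0, -10.1]
force: [-0.2, -4.1, 9.1]
gripper_width: 0.345
time_s: 6.23
eef_pos: [0.5616, 0.2708, 0.0994]
tool_rot: [63.4, 90.0, -16.8]
force: [-0.7, -3.4, 8.3]
gripper_width: 0.345
0.04074148488708013 [-0.67766683 -3.42976581  8.31387131]
```

View pics/sc5c.png

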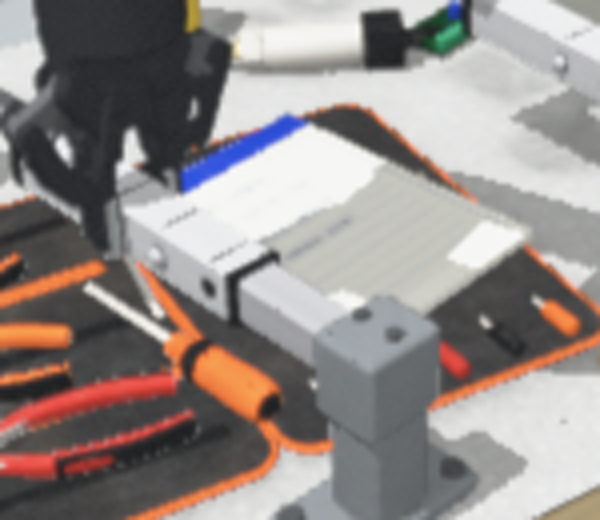

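The button is out again at crop (157,258), with one empty hole left behind it at (207,288), so the tube is one step out. I'll open and lift.

```bash
python3 -m inch '[[[0,0,0],0,0.085],[[0,0,0],0,0.085],[[0,0,0],0,0.085],[[0,0,0],0,0.085],[[0,0,0],0,0.085],[[0,0,0],0,0.085],[[0,0,0],0,0.085]]'
python3 -m inch '[[[-0.02,0,0],0,0.085],[[-0.03,0,0],0,0.085],[[-0.035,0,0],0,0.085],[[-0.035,0,0],0,0.085],[[-0.03,0,0],0,0.085],[[-0.01,0,0],0,0.085],[[0,0,0],0,0.085],[[0,0,0],0,0.085]]'
python3 - <<'E'
from h import *
c=cam('scene','sc6');c2=cam('wrist','wr6')
a=cv2.resize(cv2.imread('pics/sc6.png')[170:300,180:330],None,fx=2.6,fy=2.6,interpolation=cv2.INTER_CUBIC)
b=cv2.resize(cv2.imread('pics/wr6.png'),None,fx=.7,fy=.7)[:294]
h=max(a.shape[0],b.shape[0]);P=lambda i:cv2.copyMakeBorder(i,0,h-i.shape[0],0,0,cv2.BORDER_CONSTANT)
cv2.imwrite('pics/f6.png',np.hstack([P(a),P(b)]))
W=cloud(c2);o=np.array([.5198,.2622])-.12*np.array([.98543,.17011])
q=W[...,:2]-o;S=q@[.98543,.17011];L=q@[-.17011,.98543]
g=c2['pixels'].mean(2);m=(abs(W[...,2]-.11)<.006)&(abs(L)<.008)
print([(round(k,3),int(g[m&(abs(S-k)<.0005)].mean())) for k in np.arange(.07,.17,.001) if (m&(abs(S-k)<.0005)).any() and g[m&(abs(S-k)<.0005)].mean()<145])
f=(W[...,2]>.12)&(W[...,2]<.16)&(abs(L)<.04)&(S>.15);print('fork',np.percentile(S[f],[2,98]))
print(sensors.get_state()['force'])
E
```

```text
time_s: 6.87
eef_pos: [0.5613, 0.2709, 0.0981]
tool_rot: [-73.3, 90.0, -153.5]
force: [0.3, 0.3, 0.7]
gripper_width: 0.997
time_s: 7.53
eef_pos: [0.5614, 0.2709, 0.2573]
tool_rot: [-71.3, 90.0, -151.5]
force: [0.4, 0.1, -1.0]
gripper_width: 0.994
[(np.float64(0.083), 137), (np.float64(0.123), 135), (np.float64(0.163), 136)]
fork [0.23225315 0.24917899]
[ 0.57452461 -0.25968996  0.43349162]
```

View pics/f6.png

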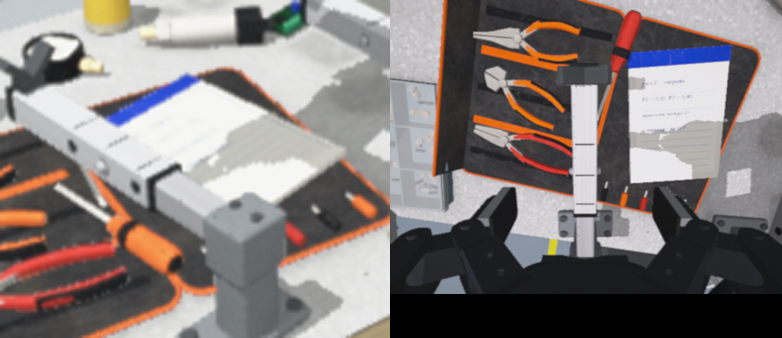

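The middle hole (crop (102,166)) holds the button, with an empty hole on each side of it. The lines are at x 83, 123 and 163 mm, so the tube has moved one pitch. The gripper is clear and open, so I'm handing in.

```bash
python3 -c "
from station import *
import station
station.job_done()"
```

```text
the job is handed in; nothing more can be done
```

The V-fork rest is now one hole longer. I pinched its two buttons in (opening read about 29.5 mm), slid the outer tube out about 40 mm, let go and lifted clear. The job was handed in at about 7.6 s of the 32 s allowed.

**Last checks:**
- **Buttons:** the scene view shows the near-side button out in the middle hole, with an empty hole on each side. I did not check the far-side button separately.
- **Slide:** the marker lines sit at x 83, 123 and 163 mm. That is one 40 mm step, with a 1–3 mm offset that calibration and the 1.2 mm play would explain.
- **Gripper:** it is open about 16 cm above the tube, with no contact force.
- **Flat-plate rest:** never touched, though I did not re-measure it afterwards.

**One reading disagreed:** during the final slide the force along the tube was briefly about +14 N, a push in the direction of travel I didn't expect. It faded to near zero, so force never clearly showed the lock; the pictures did.

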